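Load a ring into the leaf jig and lock the leaf over it

TASK

Load the hinged-leaf jig without picking anything up: with the fingertips, push the gold ring along its guide channel until it is home in the V-shaped nest, flip the metal leaf over its hinge so that it lies flat on the jig with its centring nose in the ring, and then swing the red-knobbed latch fully over the leaf. Only push and press: the ring stays down on the jig, and the latch is left open until the leaf is down. Leave the other things on the desk where they are.

Things in the scene. Friction and masses are not known exactly. Their poses are not given: they have to be found in the camera images.
- jig: Dark steel jig on rubber feet, fixed to the desk. Origin on the desk under the middle of the hinge pin; x along the pin (away from the robot at yaw 0), y to the side where the open leaf lies, z up. Main plate x -40 to 40, y -128 to 20 mm, flat deck 30 mm above the desk. Under the open leaf only a rest arm (x -15 to 15, y 20 to 94 mm, 30 mm high, rubber bump to 39 mm at y 84), beyond it bare desk.
- channel_mouth (a point): Middle of the open outer end of the ring's guide channel, at deck height; jig coordinates (-127, -52, 30) mm. The channel runs from here along jig +x to the nest, between two rails 4.5 mm high and 28.5 mm apart.
- nest (a point): Centre of the ring when home in the nest, at deck height (30 mm above the desk); jig coordinates (0, -52, 30) mm. Two upright V faces (8 mm high) stop the ring here when it is pushed along jig +x.
- ring_centre (a point): Centre (half-way up) of the gold ring: outside diameter 26 mm, bore 22 mm, 8.5 mm high, 20 g, lying flat and loose on the deck in the guide channel. Home, it is 4 mm above the nest point.
- leaf_hinge (a point): Middle of the hinge axis, 44 mm above the desk; the axis runs along jig x.
- leaf_tab (a point): Middle of the red finger tab at the leaf's free edge, 104 mm from the hinge axis, mid-thickness. The tab is 28 mm wide (jig x), 8 mm thick, 95 to 113 mm from the axis. The bright metal leaf is 68 mm wide (jig x -34 to 34), 8 mm thick, reaches 98 mm from the axis; its mid-plane passes through the axis.
- leaf_nose (a point): Tip of the leaf's centring nose on its inner face (up while open): 18 mm across with a tapered end, 6 mm long, 52 mm from the hinge axis; it enters the ring's bore as the leaf comes down. At the same place the outer face has a bush collar 27 mm across, 3.5 mm high.
- leaf (a joint): Angle of the leaf in rad: 0 = flat on the jig over the nest (top face 48 mm above the desk, on two landing pads), 1.57 = upright, 3.08 = laid right back to jig +y. The hinge is stiff (0.17 N m of friction, leaf 0.2 kg): the leaf stays at whatever angle it is left; about 3 N at the tab moves it.
- latch_pivot (a point): Point on the vertical axis of the swing latch, jig coordinates (-24, -116) mm, 64 mm above the desk.
- latch_knob (a point): Middle of the red latch knob, 64 mm above the desk: an upright round knob 13 mm across, from 54 to 72 mm above the desk, on the end of a 6 mm thick dark arm (48.5 to 54.5 mm above the desk), 40 mm from the pivot.
- latch (a joint): Angle of the latch in rad: 0 = open, arm pointing to jig -x (clear of the leaf); 1.57 = fully over, arm pointing to jig +y across the top of the closed leaf, against its stop. It turns clockwise seen from above; about 1 N on the knob moves it and it stays where it is left.
- spare_ring_a: Gold ring 32 mm across, 9 mm high, loose on the desk beside the channel, jig +y side: leave alone.
- spare_ring_b: Silver ring 30 mm across, 9 mm high, loose on the desk beside the channel, jig -y side: leave alone.
- scissors: Blue-handled scissors, 199 mm long, lying at the left: leave alone.
- marker: Red and white marker, 112 mm long, lying at the left front: leave alone.
- tweezers: Steel tweezers, 128 mm long, lying at the left: leave alone.
- pen_blue: Blue pen, 108 mm long, lying at the front left: leave alone.

How it is judged:
By the outcome, as a careful person would: the job done as asked, in the order asked, and still so for the second after the job is handed in, with the robot touching nothing.
It also fails if it takes over 54 s, if anything falls off the work surface, if the arm or the gripper's body presses on something with over 40 N, if the wrist force passes 120 N, or if a joint passes its speed limit or range.

ROBOT

A 6-joint arm with a two-finger parallel gripper is mounted at the origin on a cart in front of the work surface, level with it; the furniture and walls round the work are solid. World frame = base frame: x ahead of the robot, y to its left, z up, the work surface at z = 0. Lengths are in m, angles in rad, forces in N, time in s.
With the tool pointing down it reaches from about 0.3 to 1 m from the base axis. Payload 5.1 kg.
Tool frame: the origin (TCP) lies at the very end of the fingers, on their centre line; the grasp point (between the pads) lies 19 mm behind it; y points along the fingers, z is the direction in which the jaws open and shut, and the axes are right-handed (so a half turn about y gives the same grasp; the last joint's range is limited). The gripper opens to 95 mm and grips with 3 to 60 N. Pads are 20 mm wide; open, the fingers measure 119 mm over their backs; the gripper's body (75 mm by 180 mm) begins 59 mm behind the grasp point.
Start: joints at [1.228, 0.124, 1.65, -0, 1.367, -0.083], TCP at [0.167, 0.628, 0.215] pointing down, gripper open.
Joint ranges: [-2.61, 2.61], [-1.02, 2.33], [0.03, 2.71], [-1.35, 4.49], [0.32, 2.68], [-2.91, 2.91]. Speed limits (rad/s): [2.57, 2.57, 3.14, 3.14, 3.14, 3.14].

INTERFACE

Orientations are given as a unit quaternion [w, x, y, z].
In Python, from station import ctrl, grab_frame gives the robot as it stands. The module is installed in compiled form; this text tells all that it offers.
- The arm moves only by the shell command python3 -m pendant 'ROWS' [FORCE]. ROWS is JSON, a list of rows, each a list of 7 numbers: the gripper's target within -1 to 1 (fully open at 1, half-way at 0, shut at -1), then the shift along the tool's x, y, z in m, then the turn, a rotation vector about the tool's x, y, z in rad. In form: [[hand, x, y, z, wx, wy, wz], ...]. A call has exactly 10 rows; each row shifts and turns the commanded pose from where the row before left it, along the tool's axes as they then stand; what a row does not reach is not made up. A row lasts 1/8 s, in which the tool goes at most 62.5 mm and 10.7 degrees, less where a joint would pass 70% of its speed; a pose out of reach is approached as far as the arm can. A call is refused whole if a number of a shift passes 0.0625 or a number of a turn 0.188, either way. A call with a gripper value outside its range is refused whole. The fingers move at their own pace and stop on an object; FORCE is the grip in N (left out, the last holds). Time passes only in rows, so rows that do not move let the fingers close, or fill a call up. It gives the time, the measured TCP pose, the force and the opening at its end, in the units of the state.
- ctrl.get_state(): the state, without advancing time (a new reading comes with each control period).
- grab_frame(name): name is "scene" or "top"; returns a dict with "color" (384x512x3 uint8, red, green, blue), "intrinsics" (3x3 intrinsics, pixels), "R" (3x3) and "t" (3): a world point X has camera coordinates R X + t. Camera axes: x right, y down, z forward; pixel columns grow to the right and rows downward; lengths in m; the calibration is good to about 2 mm. A picture is of the moment at which its call begins. There is no depth.
- ctrl.finish_job(): hands the job in, once; it reports no verdict.
The state is a dict: "time": time; "joint_positions": joint angles; "joint_velocities": joint speeds; "tau": joint torques, N m; "tcp_pos": TCP position; "orientation": TCP orientation; "force": force on the tool from outside, world axes, zero at the start; "torque": the same for the moment, N m; "width": opening from 0.0 (shut) to 1.0 (fully open).
Only numpy, scipy, OpenCV 4.12 (cv2) and the standard library are available. Lean on these libraries where they do the work, as an engineer would, in place of code of your own. Each camera call takes 0.05 s, during which the arm holds its last target. There are 200 camera calls.

## Working session

There is one attempt and no reset: what is moved stays moved. The work goes in short steps, Python scripts to look and compute and a shell command to move; the robot and the scene stay as the last step left them, time stands still between calls to the robot, and variables do not carry over. Pictures are saved under pics/ and viewed, about 8 in all and at most 12, crops included, and the job is handed in when it is done.

```bash
mkdir -p pics; python3 - <<'E'
from station import ctrl, grab_frame
import cv2,numpy as np
for n in("scene","top"):
    f=grab_frame(n); cv2.imwrite(f"pics/{n}0.png",cv2.resize(f["color"][:,:,::-1],(800,600),interpolation=cv2.INTER_CUBIC))
    C=-f["R"].T@f["t"]; print(n,C.round(3),f["intrinsics"].round(1).tolist(),f["R"].round(3).tolist())
s=ctrl.get_state();print({k:np.round(v,3).tolist() for k,v in s.items()})
E
```

```text
scene [ 0.011 -0.28   0.564] [[375.7, 0.0, 255.6], [0.0, 375.7, 193.1], [0.0, 0.0, 1.0]] [[0.727, -0.687, -0.016], [-0.398, -0.402, -0.824], [0.56, 0.606, -0.566]]
top [0.356 0.233 1.367] [[483.6, 0.0, 262.6], [0.0, 483.6, 192.5], [0.0, 0.0, 1.0]] [[-0.0, -1.0, 0.011], [-0.994, -0.001, -0.11], [0.11, -0.011, -0.994]]
{'time': 0.1, 'joint_positions': [1.228, 0.124, 1.652, -0.0, 1.368, -0.083], 'joint_velocities': [-0.001, -0.001, -0.005, 0.001, 0.001, 0.0], 'tau': [0.0, -41.888, -36.109, 0.078, 0.046, -0.0], 'tcp_pos': [0.167, 0.628, 0.213], 'orientation': [-0.7, 0.702, -0.092, 0.091], 'force': [-0.106, -0.395, 0.492], 'torque': [-0.004, 0.008, -0.01], 'width': 1.002}
```

View pics/top0.png

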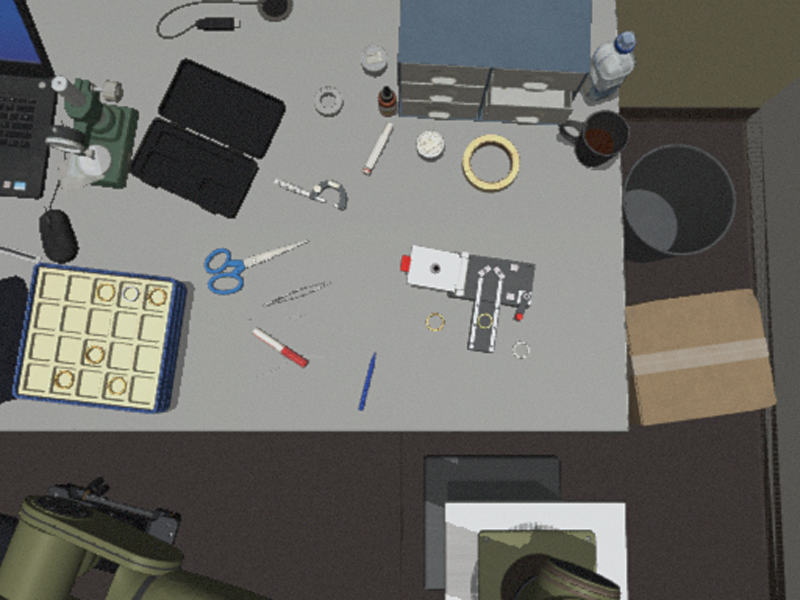

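View pics/scene0.png

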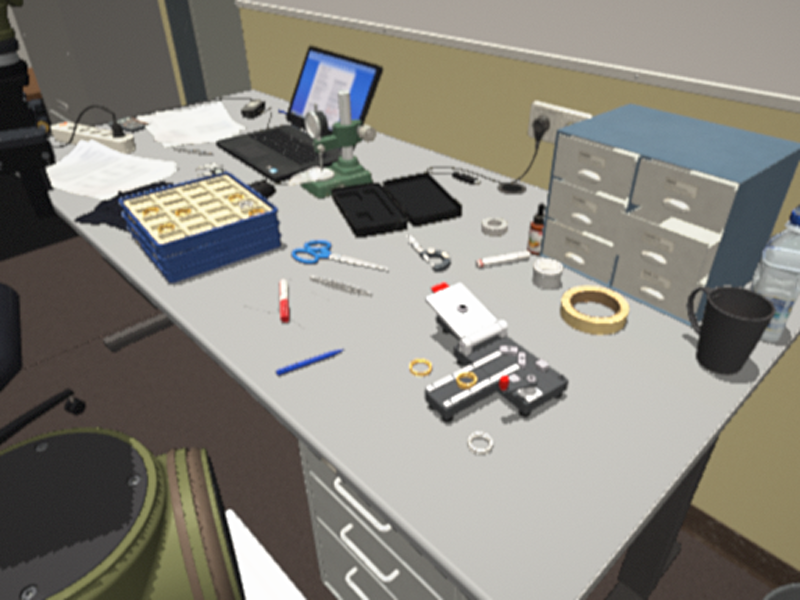

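Top view: the open leaf is at about (435,268) with its tab at (406,264), the ring is at (485,321) in the channel, and the latch knob is at (519,317). Next I'll enlarge the jig.

```bash
cat > h.py <<'E'
from station import ctrl, grab_frame
import cv2,numpy as np
from scipy.spatial.transform import Rotation as Rot
def ray(f,u,v,z):
    C=-f["R"].T@f["t"]; d=f["R"].T@np.linalg.solve(f["intrinsics"],[u,v,1.]); return C+d*(z-C[2])/d[2]
def proj(f,X):
    c=f["R"]@np.asarray(X,float)+f["t"]; p=f["intrinsics"]@c; return p[:2]/p[2]
def crop(f,u0,v0,w,h,k,name):
    im=f["color"][v0:v0+h,u0:u0+w,::-1]; cv2.imwrite(name,cv2.resize(im,None,fx=k,fy=k,interpolation=cv2.INTER_CUBIC))
E
python3 - <<'E'
from h import *
crop(grab_frame("top"),250,148,100,82,7,"pics/t1.png")
E
```

```text
(no output)
```

View pics/t1.png

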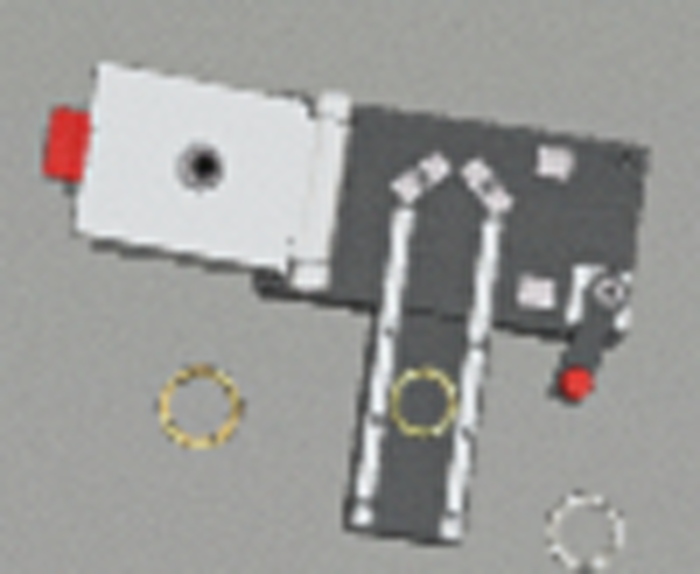

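```bash
python3 - <<'E'
from h import *
from scipy.optimize import least_squares
f=grab_frame("top")
P={(40,-128,30):(648,148),(-127,-52,34.5):(406,530),(-24,-116,64):(609,290),(-64,-116,72):(576,382),(0,103.8,52):(68,145),(-34,98,52):(77,235),(34,98,52):(99,64)}
px=lambda c:np.array([250+(c[0]+.5)/7-.5,148+(c[1]+.5)/7-.5])
def J(p,q):
    c,s=np.cos(p[2]),np.sin(p[2]); return [p[0]+(c*q[0]-s*q[1])/1e3,p[1]+(s*q[0]+c*q[1])/1e3,q[2]/1e3]
r=lambda p:np.concatenate([proj(f,J(p,q))-px(c) for q,c in P.items()])
s=least_squares(r,[.45,.1,0]); print(s.x.round(4),s.fun.reshape(-1,2).round(2).tolist())
R=ray(f,*px((423,402)),.036); d=(R[:2]-s.x[:2])*1e3; c,sn=np.cos(s.x[2]),np.sin(s.x[2])
print("ring",R.round(4),"jig",(c*d[0]+sn*d[1]).round(1),(-sn*d[0]+c*d[1]).round(1))
for n,q in dict(mouth=(-127,-52,30),nest=(0,-52,30),tab=(0,104,50),knob=(-64,-116,64)).items(): print(n,np.round(J(s.x,q),4))
st=ctrl.get_state();w,x,y,z=st["orientation"];M=Rot.from_quat([x,y,z,w]).as_matrix();print(M.round(3))
E
```

```text
[ 0.5528  0.1276 -0.1623] [[0.4, 0.04], [-0.68, -0.11], [0.42, 0.03], [3.48, 1.1], [-0.71, -0.2], [-1.92, -0.63], [-1.06, -0.31]]
ring [0.4691 0.0879 0.036 ] jig -76.1 -52.7
mouth [0.419  0.0968 0.03  ]
nest [0.5444 0.0763 0.03  ]
tab [0.5696 0.2303 0.05  ]
knob [0.4709 0.0235 0.064 ]
[[ 0.966 -0.     0.257]
 [-0.257 -0.001  0.966]
 [-0.    -1.    -0.001]]
```

```bash
python3 - <<'E'
from h import *
from scipy.optimize import least_squares
f=grab_frame("top")
P={(40,-128,30):(648,148),(-127,-52,34.5):(406,530),(-24,-116,64):(609,290),(0,103.8,52):(68,145),(-34,98,52):(77,235),(34,98,52):(99,64)}
px=lambda c:np.array([250+(c[0]+.5)/7-.5,148+(c[1]+.5)/7-.5])
def J(p,q):
    c,s=np.cos(p[2]),np.sin(p[2]); return [p[0]+(c*q[0]-s*q[1])/1e3,p[1]+(s*q[0]+c*q[1])/1e3,q[2]/1e3]
r=lambda p:np.concatenate([proj(f,J(p,q))-px(c) for q,c in P.items()])
s=least_squares(r,[.45,.1,0]); print(s.x.round(4),s.fun.reshape(-1,2).round(2).tolist())
np.save("jig.npy",s.x); c,sn=np.cos(s.x[2]),np.sin(s.x[2])
for n,p,z in (("ring",(423,402),.036),("knob",(576,382),.072)):
    R=ray(f,*px(p),z); d=(R[:2]-s.x[:2])*1e3; print(n,(c*d[0]+sn*d[1]).round(1),(-sn*d[0]+c*d[1]).round(1))
g=grab_frame("scene")  # check in 2nd camera: predicted pixels in the 800x600 picture
for q in ((40,-128,30),(0,104,52),(-127,-52,34.5),(-34,98,52)): print(q,(proj(g,J(s.x,q))*800/512).round(1))
E
cat >> h.py <<'E'
jg=np.load("jig.npy"); RJ=Rot.from_euler("z",jg[2])
B=np.array([[0,0,1],[-1,0,0],[0,-1,0]],float)   # tool axes (columns) in jig axes, upright
def pose():
    s=ctrl.get_state(); w,x,y,z=s["orientation"]; return np.array(s["tcp_pos"]),Rot.from_quat([x,y,z,w])
def injig():
    p,R=pose(); q=RJ.inv().apply(p-[jg[0],jg[1],0])*1e3; print("jig mm",q.round(1),"rot err",(Rot.from_matrix(B).inv()*RJ.inv()*R).as_rotvec().round(3)); return q
def plan(wps):
    "wps: (x,y,z jig mm, tilt rad, rows)"
    p,R=pose(); 
    for x,y,z,t,n in wps:
        T=RJ.apply(np.array([x,y,z])/1e3)+[jg[0],jg[1],0]; RT=RJ*Rot.from_matrix(B)*Rot.from_rotvec([0,0,-t])
        w=(R.inv()*RT).as_rotvec()/n; d=(T-p)/n
        for i in range(n):
            print([-1]+(R.inv().apply(d)).round(4).tolist()+w.round(4).tolist()); p=p+d; R=R*Rot.from_rotvec(w)
E
python3 -c "
from h import *
injig(); plan([(-113,-52.5,110,0,10)])"
```

```text
[ 0.5522  0.1261 -0.1588] [[0.93, 0.06], [0.06, 0.04], [1.06, 0.07], [-0.16, 0.12], [-1.32, -0.31], [-0.56, -0.01]]
ring -76.0 -50.8
knob -62.7 -104.5
(40, -128, 30) [570.8 382. ]
(0, 104, 52) [440.7 298.6]
(-127, -52, 34.5) [436.1 397.6]
(-34, 98, 52) [425.3 307.7]
jig mm [-459.8  434.6  214.2] rot err [-1.00e-03 -1.47e+00 -1.00e-03]
[-1, 0.0394, 0.0105, -0.045, 0.0001, 0.147, 0.0001]
[-1, 0.0456, 0.0104, -0.0387, 0.0001, 0.147, 0.0001]
[-1, 0.0508, 0.0104, -0.0316, 0.0001, 0.147, 0.0001]
[-1, 0.0548, 0.0104, -0.0238, 0.0001, 0.147, 0.0001]
[-1, 0.0577, 0.0104, -0.0156, 0.0001, 0.147, 0.0001]
[-1, 0.0594, 0.0104, -0.0069, 0.0001, 0.147, 0.0001]
[-1, 0.0598, 0.0104, 0.0018, 0.0001, 0.147, 0.0001]
[-1, 0.0589, 0.0104, 0.0106, 0.0001, 0.147, 0.0001]
[-1, 0.0567, 0.0104, 0.0191, 0.0001, 0.147, 0.0001]
[-1, 0.0533, 0.0104, 0.0272, 0.0001, 0.147, 0.0001]
```

```bash
python3 - <<'E'
from h import *
crop(grab_frame("scene"),260,172,110,88,7,"pics/s1.png")
E
```

```text
(no output)
```

View pics/s1.png

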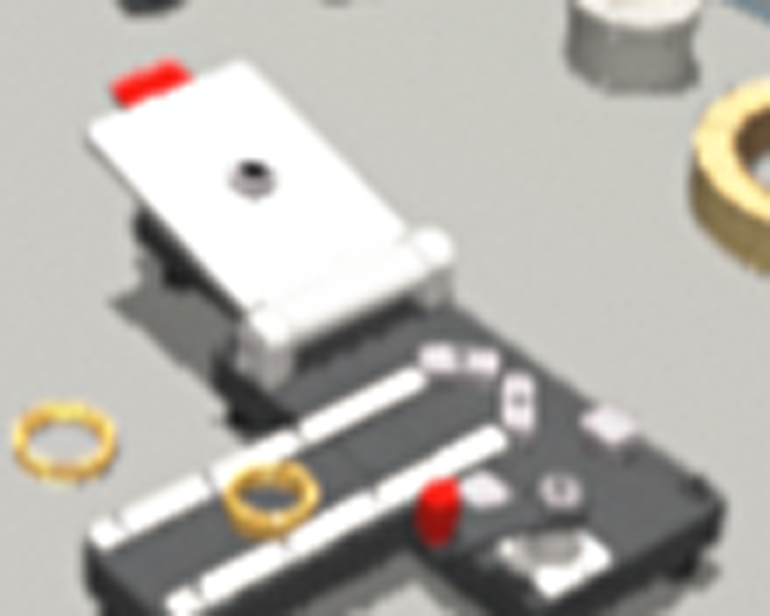

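```bash
python3 - <<'E'
from h import *
from scipy.optimize import least_squares
F={"t":grab_frame("top"),"s":grab_frame("scene")}
o={"t":(250,148),"s":(260,172)}
px=lambda k,c:np.array([o[k][0]+(c[0]+.5)/7-.5,o[k][1]+(c[1]+.5)/7-.5])
L=lambda x,r,h=4:lambda p:(x,-r*np.cos(p[3])-h*np.sin(p[3])*-1*-1*-1 if 0 else -r*np.cos(p[3])+h*np.sin(p[3])*-1*0,44+r*np.sin(p[3])-h*np.cos(p[3]))
fx=lambda *q:(lambda p:q)
K=lambda p:(-24-40*np.cos(p[4]),-116+40*np.sin(p[4]),72)
D=[("t",fx(40,-128,30),(648,148)),("t",fx(-127,-52,34.5),(406,530)),("t",fx(-24,-116,64),(609,290)),("t",K,(576,382)),
("t",L(0,104),(68,145)),("t",L(-34,98),(77,235)),("t",L(34,98),(99,64)),("s",L(0,104),(152,84)),("s",L(-34,98),(90,130)),("s",L(34,98),(242,62)),
("s",fx(40,-128,30),(718,497)),("s",fx(-127,-52,34.5),(143,571)),("s",K,(440,487)),("t",lambda p:(p[5],-52,38.5),(423,402)),("s",lambda p:(p[5],-52,38.5),(272,490))]
def J(p,q):
    c,s=np.cos(p[2]),np.sin(p[2]); return [p[0]+(c*q[0]-s*q[1])/1e3,p[1]+(s*q[0]+c*q[1])/1e3,q[2]/1e3]
r=lambda p:np.concatenate([proj(F[k],J(p,q(p)))-px(k,c) for k,q,c in D])
s=least_squares(r,[.55,.126,-.16,3.,.2,-76.],x_scale=[.01,.01,.1,.1,.1,10],loss="soft_l1"); print(s.x.round(4)); print(r(s.x).reshape(-1,2).round(1).tolist())
np.save("jig.npy",s.x)
E
python3 -c "
from h import *
injig(); plan([(-113,-52,110,0,10)])"
```

```text
[  0.5514   0.129   -0.141    2.8689   0.2799 -75.2194]
[[-0.2, -0.5], [-0.1, 0.1], [0.3, -0.3], [-0.4, -0.4], [0.0, -0.1], [-0.9, -0.3], [-0.5, -0.4], [0.2, -0.1], [-0.8, -0.3], [-0.1, 0.0], [2.2, 0.8], [-1.2, 1.3], [-0.1, 0.7], [0.0, -0.3], [0.1, 1.0]]
jig mm [-450.7  440.2  214.5] rot err [-0.    -1.452 -0.   ]
[-1, 0.0394, 0.0105, -0.0449, 0.0, 0.1452, 0.0]
[-1, 0.0454, 0.0105, -0.0387, 0.0, 0.1452, 0.0]
[-1, 0.0506, 0.0105, -0.0317, 0.0, 0.1452, 0.0]
[-1, 0.0546, 0.0105, -0.0241, 0.0, 0.1452, 0.0]
[-1, 0.0575, 0.0105, -0.0159, 0.0, 0.1452, 0.0]
[-1, 0.0592, 0.0105, -0.0074, 0.0, 0.1452, 0.0]
[-1, 0.0597, 0.0105, 0.0012, 0.0, 0.1452, 0.0]
[-1, 0.0589, 0.0105, 0.0099, 0.0, 0.1452, 0.0]
[-1, 0.0568, 0.0105, 0.0183, 0.0, 0.1452, 0.0]
[-1, 0.0536, 0.0105, 0.0263, 0.0, 0.1452, 0.0]
```

```bash
python3 -m pendant '[[-1,0.0394,0.0105,-0.0449,0,0.1452,0],[-1,0.0454,0.0105,-0.0387,0,0.1452,0],[-1,0.0506,0.0105,-0.0317,0,0.1452,0],[-1,0.0546,0.0105,-0.0241,0,0.1452,0],[-1,0.0575,0.0105,-0.0159,0,0.1452,0],[-1,0.0592,0.0105,-0.0074,0,0.1452,0],[-1,0.0597,0.0105,0.0012,0,0.1452,0],[-1,0.0589,0.0105,0.0099,0,0.1452,0],[-1,0.0568,0.0105,0.0183,0,0.1452,0],[-1,0.0536,0.0105,0.0263,0,0.1452,0]]' 20
python3 -c "
from h import *
injig(); plan([(-116,-52,60,0,8)])"
```

```text
time: 1.7
tcp_pos: [0.4331, 0.0916, 0.1099]
orientation: [-0.463, 0.462, -0.535, 0.535]
force: [1.1, -0.4, 1.0]
width: 0.024
jig mm [-111.9  -53.6  109.9] rot err [0.002 0.005 0.001]
[-1, -0.0002, 0.0062, -0.0005, -0.0002, -0.0006, -0.0001]
[-1, -0.0002, 0.0062, -0.0005, -0.0002, -0.0006, -0.0001]
[-1, -0.0002, 0.0062, -0.0005, -0.0002, -0.0006, -0.0001]
[-1, -0.0002, 0.0062, -0.0005, -0.0002, -0.0006, -0.0001]
[-1, -0.0002, 0.0062, -0.0005, -0.0002, -0.0006, -0.0001]
[-1, -0.0002, 0.0062, -0.0005, -0.0002, -0.0006, -0.0001]
[-1, -0.0002, 0.0062, -0.0005, -0.0002, -0.0006, -0.0001]
[-1, -0.0002, 0.0062, -0.0005, -0.0002, -0.0006, -0.0001]
```

```bash
python3 -m pendant '[[-1,-0.0002,0.008,-0.0005,0,-0.001,0],[-1,-0.0002,0.008,-0.0005,0,-0.001,0],[-1,-0.0002,0.008,-0.0005,0,-0.001,0],[-1,-0.0002,0.008,-0.0005,0,-0.001,0],[-1,-0.0002,0.008,-0.0005,0,-0.001,0],[-1,-0.0002,0.008,-0.0005,0,0,0],[-1,-0.0002,0.008,-0.0005,0,0,0],[-1,-0.0002,0.006,-0.0005,0,0,0],[-1,0,0,0,0,0,0],[-1,0,0,0,0,0,0]]' 20
python3 - <<'E'
from h import *
injig()
crop(grab_frame("scene"),260,160,110,100,6,"pics/s2.png")
E
```

```text
time: 2.95
tcp_pos: [0.4288, 0.0955, 0.0479]
orientation: [-0.465, 0.465, -0.533, 0.533]
force: [-0.1, -0.3, 0.3]
width: 0.008
jig mm [-116.7  -50.3   47.9] rot err [ 0.    -0.005  0.   ]
```

View pics/s2.png

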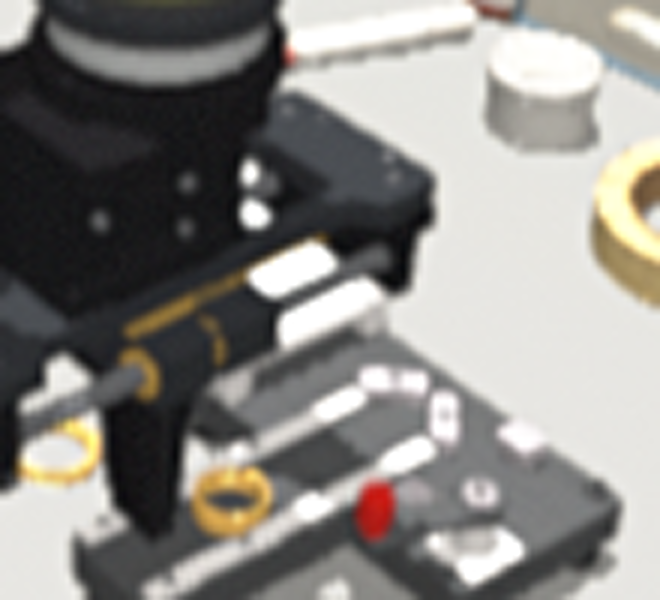

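The fingertips (crop about (150,525)) are between the rails, just behind the ring at (232,500). I'll lower and push.

```bash
python3 -m pendant '[[-1,0.0008,0.005,0,0,0.002,0],[-1,0.0008,0.005,0,0,0.002,0],[-1,0,0.0045,0,0,0.001,0],[-1,0,0,0.006,0,0,0],[-1,0,0,0.01,0,0,0],[-1,0,0,0.01,0,0,0],[-1,0,0,0.01,0,0,0],[-1,0,0,0.01,0,0,0],[-1,0,0,0.01,0,0,0],[-1,0,0,0.008,0,0,0]]' 20
python3 -c "
from h import *
injig()"
python3 -m pendant '[[-1,0,0,0.005,0,0,0],[-1,0,0,0.005,0,0,0],[-1,0,0,0.003,0,0,0],[-1,0,0,0.003,0,0,0],[-1,0,0,0.003,0,0,0],[-1,0,0,0.002,0,0,0],[-1,0,0,0.002,0,0,0],[-1,0,0,0.001,0,0,0],[-1,0,0,0.001,0,0,0],[-1,0,0,0,0,0,0]]' 20
python3 -c "
from h import *
injig()"
```

```text
time: 4.25
tcp_pos: [0.4923, 0.0849, 0.0331]
orientation: [-0.464, 0.464, -0.534, 0.534]
force: [-0.5, 0.6, 0.6]
width: 0.004
jig mm [-52.3 -52.   33.1] rot err [ 0.  0. -0.]
time: 5.5
tcp_pos: [0.5165, 0.0815, 0.0332]
orientation: [-0.464, 0.464, -0.534, 0.534]
force: [0.1, -0.1, -0.3]
width: 0.006
jig mm [-27.9 -51.9  33.2] rot err [ 0. -0. -0.]
```

```bash
python3 -m pendant '[[-1,0,0,0.001,0,0,0],[-1,0,0,0.001,0,0,0],[-1,0,0,0.001,0,0,0],[-1,0,0,0.001,0,0,0],[-1,0,0,0,0,0,0],[-1,0,0,0,0,0,0],[-1,0,0,0,0,0,0],[-1,0,0,0,0,0,0],[-1,0,0,0,0,0,0],[-1,0,0,0,0,0,0]]' 20
python3 - <<'E'
from h import *
injig()
crop(grab_frame("top"),270,150,70,60,10,"pics/t2.png")
E
```

```text
time: 6.75
tcp_pos: [0.5204, 0.0809, 0.0332]
orientation: [0.464, -0.464, 0.534, -0.534]
force: [0.5, 0.2, -0.2]
width: 0.004
jig mm [-24.  -52.   33.2] rot err [0. 0. 0.]
```

View pics/t2.png

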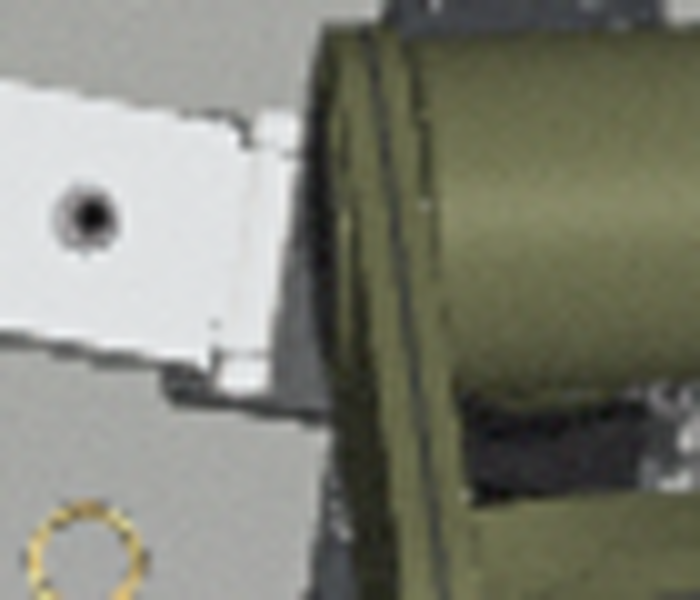

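The arm hides the ring (only the leaf and spare ring are visible), so I'll push on in small steps until I feel contact.

```bash
R='[-1,0,0,0,0,0,0]'; python3 -m pendant '[[-1,0,0,0.001,0,0,0],[-1,0,0,0.001,0,0,0],[-1,0,0,0.001,0,0,0],[-1,0,0,0,0,0,0],[-1,0,0,0,0,0,0],[-1,0,0,0,0,0,0],[-1,0,0,0,0,0,0],[-1,0,0,0,0,0,0],[-1,0,0,0,0,0,0],[-1,0,0,0,0,0,0]]' 20
python3 - <<'E'
from h import *
injig()
crop(grab_frame("scene"),290,190,80,65,9,"pics/s3.png")
E
```

```text
time: 8.05
tcp_pos: [0.5233, 0.0805, 0.0332]
orientation: [0.464, -0.464, 0.534, -0.534]
force: [0.1, -0.2, 0.9]
width: 0.003
jig mm [-21.  -51.9  33.2] rot err [0. 0. 0.]
```

View pics/s3.png

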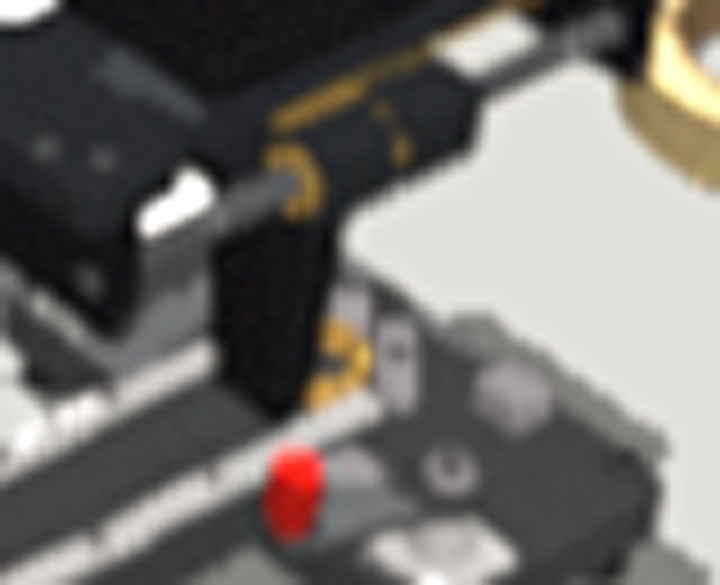

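The ring (crop about (340,360)) is still a little short of the V faces at (395,365). I'll keep going.

```bash
for i in 1; do python3 -m pendant '[[-1,0,0,0.001,0,0,0],[-1,0,0,0.001,0,0,0],[-1,0,0,0.001,0,0,0],[-1,0,0,0,0,0,0],[-1,0,0,0,0,0,0],[-1,0,0,0,0,0,0],[-1,0,0,0,0,0,0],[-1,0,0,0,0,0,0],[-1,0,0,0,0,0,0],[-1,0,0,0,0,0,0]]' 20; done
python3 -c "
from h import *
injig()"
```

```text
time: 9.35
tcp_pos: [0.5255, 0.0803, 0.033]
orientation: [0.463, -0.464, 0.535, -0.533]
force: [-4.4, 1.7, 3.8]
width: 0.005
jig mm [-18.8 -51.8  33. ] rot err [-0.002 -0.     0.   ]
```

Contact is 4.7 N, so the ring is home. Next I'll retreat and set up for the flip.

```bash
python3 -m pendant '[[-1,0,0,-0.006,0,0,0],[-1,0,0,-0.01,0,0,0],[-1,0,0,-0.01,0,0,0],[-1,0,-0.01,0,0,0,0],[-1,0,-0.02,0,0,0,0],[-1,0,-0.025,0,0,0,0],[-1,0,-0.03,0,0,0,0],[-1,0,-0.03,0,0,0,0],[-1,0,-0.02,0,0,0,0],[-1,0,0,0,0,0,0]]' 20
python3 -c "
from h import *
injig(); plan([(0,185,140,.785,7),(0,152,93,.785,2)])"
```

```text
time: 10.6
tcp_pos: [0.5019, 0.0837, 0.1704]
orientation: [-0.465, 0.462, -0.533, 0.535]
force: [0.5, -0.2, -0.5]
width: 0.01
jig mm [-42.6 -51.7 170.4] rot err [0.004 0.    0.001]
[-1, -0.0338, 0.0044, 0.0061, -0.0006, -0.0003, -0.1123]
[-1, -0.0341, 0.0006, 0.0061, -0.0006, -0.0003, -0.1123]
[-1, -0.0339, -0.0032, 0.0061, -0.0006, -0.0003, -0.1123]
[-1, -0.0334, -0.007, 0.0061, -0.0006, -0.0003, -0.1123]
[-1, -0.0324, -0.0107, 0.0061, -0.0006, -0.0003, -0.1123]
[-1, -0.031, -0.0143, 0.0061, -0.0006, -0.0003, -0.1123]
[-1, -0.0292, -0.0177, 0.0061, -0.0006, -0.0003, -0.1123]
[-1, -0.0049, 0.0283, 0.0, 0.0, -0.0, -0.0]
[-1, -0.0049, 0.0283, 0.0, 0.0, -0.0, -0.0]
```

```bash
python3 -m pendant '[[-1,-0.0338,0.0044,0.0061,-0.0006,0,-0.1123],[-1,-0.0341,0.0006,0.0061,-0.0006,0,-0.1123],[-1,-0.0339,-0.0032,0.0061,-0.0006,0,-0.1123],[-1,-0.0334,-0.007,0.0061,-0.0006,0,-0.1123],[-1,-0.0324,-0.0107,0.0061,-0.0006,0,-0.1123],[-1,-0.031,-0.0143,0.0061,-0.0006,0,-0.1123],[-1,-0.0292,-0.0177,0.0061,-0.0006,0,-0.1123],[-1,-0.0049,0.0283,0,0,0,0],[-1,-0.0049,0.0283,0,0,0,0],[-1,0,0,0,0,0,0]]' 20
python3 - <<'E'
from h import *
injig(); plan([(0,109.8,50.9,.785,6)])
f=grab_frame("scene"); crop(f,210,130,160,125,5,"pics/s4.png")
E
```

```text
time: 11.85
tcp_pos: [0.569, 0.2774, 0.086]
orientation: [-0.22, 0.636, -0.316, 0.668]
force: [-0.1, -0.4, -0.3]
width: 0.003
jig mm [ -3.4 149.4  86. ] rot err [-0.011 -0.002 -0.792]
[-1, 0.0005, 0.0088, 0.0006, 0.0015, 0.0009, 0.0011]
[-1, 0.0005, 0.0088, 0.0006, 0.0015, 0.0009, 0.0011]
[-1, 0.0005, 0.0088, 0.0006, 0.0015, 0.0009, 0.0011]
[-1, 0.0005, 0.0088, 0.0006, 0.0015, 0.0009, 0.0011]
[-1, 0.0005, 0.0088, 0.0006, 0.0015, 0.0009, 0.0011]
[-1, 0.0005, 0.0088, 0.0006, 0.0015, 0.0009, 0.0011]
```

View pics/s4.png

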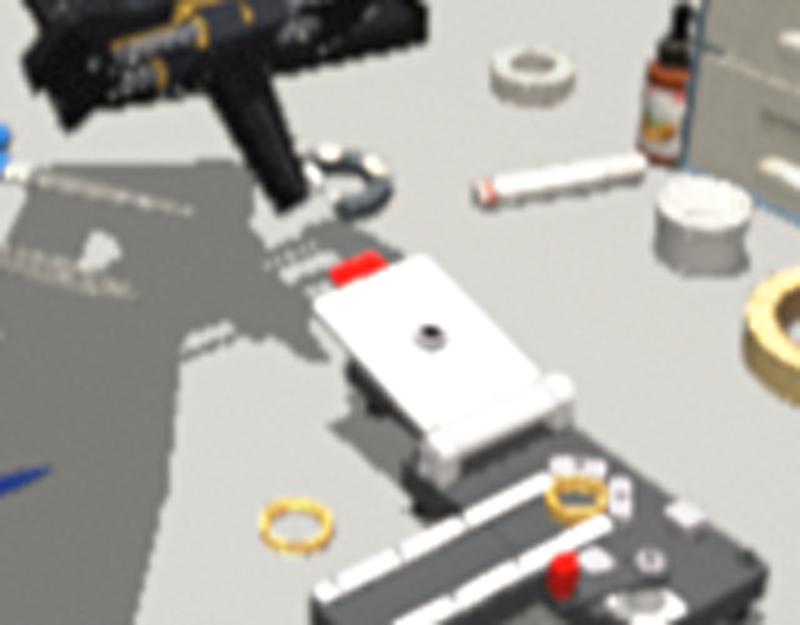

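The ring sits in the nest at crop (577,497), and the fingertip at (290,205) lines up with the red tab at (358,268). Now I'll go under the tab.

```bash
python3 -m pendant '[[-1,0.0005,0.0088,0.0006,0.0015,0.0009,0.0011],[-1,0.0005,0.0088,0.0006,0.0015,0.0009,0.0011],[-1,0.0005,0.0088,0.0006,0.0015,0.0009,0.0011],[-1,0.0005,0.0088,0.0006,0.0015,0.0009,0.0011],[-1,0.0005,0.0088,0.0006,0.0015,0.0009,0.0011],[-1,0.0005,0.0088,0.0006,0.0015,0.0009,0.0011],[-1,0,0,0,0,0,0],[-1,0,0,0,0,0,0],[-1,0,0,0,0,0,0],[-1,0,0,0,0,0,0]]' 20
cat >> h.py <<'E'
def flip(phis,lag=0):
    w=[]
    for a in phis:
        t=.785 if a<.785 else .785*(np.pi-a)/(np.pi-.785)
        m=np.array([np.sin(a),-np.cos(a)]);u=np.array([np.cos(a),np.sin(a)])
        if a<.785: q=113*u+4*m+[-2.1,-16.3]
        else: q=100*u+4*m+10*abs(np.dot([-np.cos(t),np.sin(t)],m))*m
        w.append((0,q[0],44+q[1],t,1))
    plan(w)
E
python3 -c "
from h import *
injig(); flip(np.linspace(.273,.785,8)); print(ctrl.get_state()['force'])"
```

```text
time: 13.15
tcp_pos: [0.5699, 0.2474, 0.0553]
orientation: [-0.234, 0.627, -0.32, 0.671]
force: [-2.4, 25.6, 3.3]
width: 0.009
jig mm [  1.7 119.8  55.3] rot err [ 0.01  -0.    -0.763]
[-1, 0.0081, 0.009, -0.0017, -0.009, -0.0033, -0.022]
[-1, 0.0072, -0.004, 0.0, 0.0, 0.0, 0.0]
[-1, 0.0075, -0.0035, -0.0, 0.0, 0.0, 0.0]
[-1, 0.0077, -0.003, 0.0, 0.0, 0.0, 0.0]
[-1, 0.0079, -0.0024, 0.0, 0.0, 0.0, 0.0]
[-1, 0.0081, -0.0018, 0.0, 0.0, 0.0, 0.0]
[-1, 0.0082, -0.0012, -0.0, 0.0, 0.0, 0.0]
[-1, 0.0083, -0.0006, -0.0, 0.0, 0.0, 0.0]
[-2.41873223 25.62452753  3.25153805]
```

25 N along +y means the tip has met the tab's end face, so the leaf lies lower than I fitted. I'll back off and go in lower.

```bash
python3 -m pendant '[[-1,0,-0.01,0,0,0,0],[-1,0,-0.015,0,0,0,0],[-1,0,-0.01,0,0,0,0],[-1,0,0,0,0,0,0],[-1,0,0,0,0,0,0],[-1,0,0,0,0,0,0],[-1,0,0,0,0,0,0],[-1,0,0,0,0,0,0],[-1,0,0,0,0,0,0],[-1,0,0,0,0,0,0]]' 20
python3 - <<'E'
from h import *
injig(); plan([(0,142.6,65,.785,3),(0,112.6,36,.785,6)])
crop(grab_frame("scene"),260,172,100,80,7,"pics/s5.png")
E
```

```text
time: 14.4
tcp_pos: [0.5726, 0.2642, 0.0799]
orientation: [-0.227, 0.63, -0.316, 0.672]
force: [-0.0, -0.2, 0.3]
width: 0.006
jig mm [  2.  136.9  79.9] rot err [ 0.006  0.002 -0.779]
[-1, -0.0048, 0.0022, -0.0007, -0.0017, -0.0013, -0.0018]
[-1, -0.0048, 0.0022, -0.0007, -0.0017, -0.0013, -0.0018]
[-1, -0.0048, 0.0022, -0.0007, -0.0017, -0.0013, -0.0018]
[-1, 0.0001, 0.007, -0.0, -0.0, -0.0, 0.0]
[-1, 0.0001, 0.007, -0.0, -0.0, -0.0, 0.0]
[-1, 0.0001, 0.007, -0.0, -0.0, -0.0, 0.0]
[-1, 0.0001, 0.007, -0.0, -0.0, -0.0, 0.0]
[-1, 0.0001, 0.007, -0.0, -0.0, -0.0, 0.0]
[-1, 0.0001, 0.007, -0.0, -0.0, -0.0, 0.0]
```

View pics/s5.png

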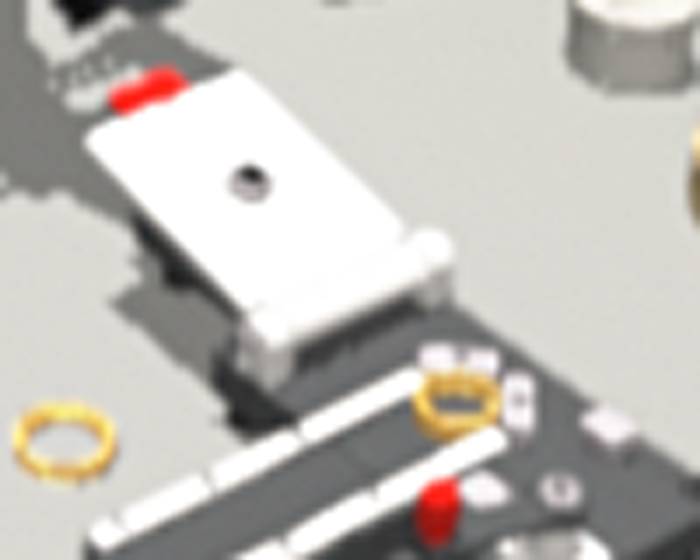

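The leaf has barely moved (tab at crop (150,90)) and the ring is still in the nest. I'll go in lower.

```bash
python3 -m pendant '[[-1,-0.0048,0.0022,-0.0007,-0.0017,-0.0013,-0.0018],[-1,-0.0048,0.0022,-0.0007,-0.0017,-0.0013,-0.0018],[-1,-0.0048,0.0022,-0.0007,-0.0017,-0.0013,-0.0018],[-1,0,0.007,0,0,0,0],[-1,0,0.007,0,0,0,0],[-1,0,0.007,0,0,0,0],[-1,0,0.007,0,0,0,0],[-1,0,0.007,0,0,0,0],[-1,0,0.007,0,0,0,0],[-1,0,0,0,0,0,0]]' 20
python3 -c "
from h import *
injig(); flip(np.linspace(.1,.785,9)); print(ctrl.get_state()['force'])"
```

```text
time: 15.7
tcp_pos: [0.5667, 0.24, 0.0347]
orientation: [-0.224, 0.633, -0.316, 0.67]
force: [0.1, 0.4, -0.0]
width: 0.004
jig mm [ -0.4 112.1  34.7] rot err [-0.001 -0.    -0.786]
[-1, 0.0012, 0.0008, 0.0004, 0.0009, 0.0005, 0.0007]
[-1, 0.0075, -0.0061, 0.0, 0.0, 0.0, 0.0]
[-1, 0.008, -0.0054, 0.0, 0.0, 0.0, 0.0]
[-1, 0.0085, -0.0047, -0.0, 0.0, 0.0, 0.0]
[-1, 0.0088, -0.004, 0.0, 0.0, 0.0, 0.0]
[-1, 0.0091, -0.0032, 0.0, 0.0, 0.0, 0.0]
[-1, 0.0094, -0.0024, -0.0, 0.0, 0.0, 0.0]
[-1, 0.0095, -0.0016, -0.0, 0.0, 0.0, 0.0]
[-1, 0.0097, -0.0008, 0.0, 0.0, 0.0, 0.0]
[ 0.08411902  0.38296329 -0.01165564]
```

```bash
python3 -m pendant '[[-1,0.0012,0.0008,0.0004,0.0009,0.0005,0.0007],[-1,0.0075,-0.0061,0,0,0,0],[-1,0.008,-0.0054,0,0,0,0],[-1,0.0085,-0.0047,0,0,0,0],[-1,0.0088,-0.004,0,0,0,0],[-1,0.0091,-0.0032,0,0,0,0],[-1,0.0094,-0.0024,0,0,0,0],[-1,0.0095,-0.0016,0,0,0,0],[-1,0.0097,-0.0008,0,0,0,0],[-1,0,0,0,0,0,0]]' 20
python3 - <<'E'
from h import *
injig(); flip(np.linspace(.785,1.7,11)[1:]); print(ctrl.get_state()['force'])
crop(grab_frame("scene"),220,110,150,130,5,"pics/s6.png")
E
```

```text
time: 16.95
tcp_pos: [0.5635, 0.209, 0.1066]
orientation: [-0.224, 0.632, -0.316, 0.671]
force: [-0.6, -0.2, -0.1]
width: 0.005
jig mm [  0.7  80.9 106.6] rot err [ 0.002  0.001 -0.784]
[-1, 0.0081, 0.0006, -0.0007, -0.0017, -0.0018, 0.0299]
[-1, 0.0093, -0.0003, 0.0, -0.0, 0.0, 0.0305]
[-1, 0.0093, 0.0003, -0.0, 0.0, -0.0, 0.0305]
[-1, 0.0093, 0.0009, 0.0, 0.0, -0.0, 0.0305]
[-1, 0.0093, 0.0015, 0.0, -0.0, -0.0, 0.0305]
[-1, 0.0092, 0.0021, -0.0, 0.0, 0.0, 0.0305]
[-1, 0.0091, 0.0026, 0.0, 0.0, 0.0, 0.0305]
[-1, 0.0089, 0.0032, 0.0, -0.0, 0.0, 0.0305]
[-1, 0.0087, 0.0038, -0.0, -0.0, 0.0, 0.0305]
[-1, 0.0085, 0.0044, -0.0, 0.0, 0.0, 0.0305]
[-0.60529346 -0.22315434 -0.07162395]
```

View pics/s6.png

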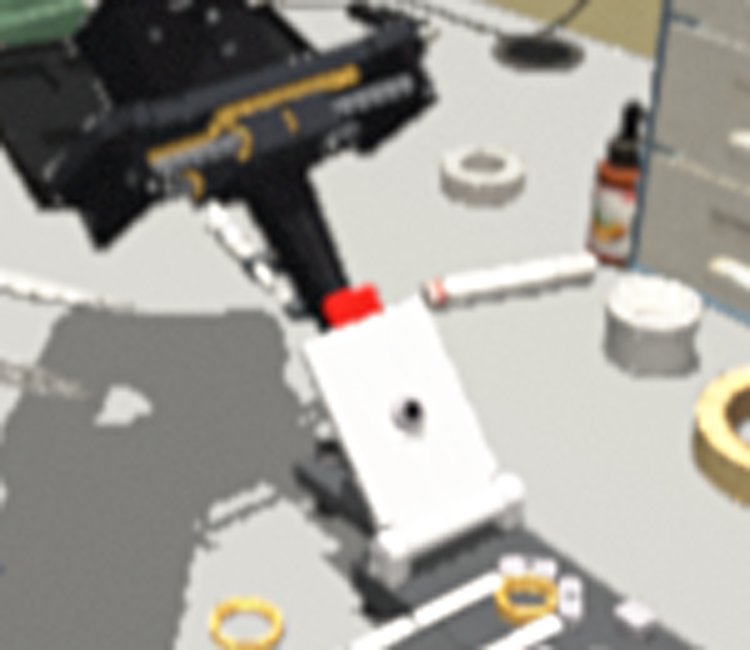

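The flip is under way: the leaf is raised, with the finger behind the tab at crop (352,305). I'll continue the arc.

```bash
python3 -m pendant '[[-1,0.0081,0.0006,-0.0007,-0.0017,-0.0018,0.0299],[-1,0.0093,-0.0003,0,0,0,0.0305],[-1,0.0093,0.0003,0,0,0,0.0305],[-1,0.0093,0.0009,0,0,0,0.0305],[-1,0.0093,0.0015,0,0,0,0.0305],[-1,0.0092,0.0021,0,0,0,0.0305],[-1,0.0091,0.0026,0,0,0,0.0305],[-1,0.0089,0.0032,0,0,0,0.0305],[-1,0.0087,0.0038,0,0,0,0.0305],[-1,0.0085,0.0044,0,0,0,0.0305]]' 20
python3 -c "
from h import *
injig(); flip(np.linspace(1.7,2.65,11)[1:]); print(ctrl.get_state()['force'])"
```

```text
time: 18.25
tcp_pos: [0.5509, 0.1281, 0.1435]
orientation: [-0.324, 0.577, -0.409, 0.628]
force: [0.3, 1.8, -0.8]
width: 0.004
jig mm [ -0.3  -1.  143.5] rot err [-0.001 -0.001 -0.478]
[-1, 0.0089, 0.0039, 0.0003, 0.0009, 0.001, 0.0293]
[-1, 0.0082, 0.0057, 0.0, 0.0, 0.0, 0.0316]
[-1, 0.0078, 0.0063, -0.0, -0.0, 0.0, 0.0316]
[-1, 0.0074, 0.0068, 0.0, 0.0, 0.0, 0.0316]
[-1, 0.0069, 0.0073, -0.0, -0.0, -0.0, 0.0316]
[-1, 0.0064, 0.0078, 0.0, -0.0, -0.0, 0.0316]
[-1, 0.0059, 0.0082, 0.0, -0.0, -0.0, 0.0316]
[-1, 0.0053, 0.0086, -0.0, 0.0, 0.0, 0.0316]
[-1, 0.0047, 0.0089, 0.0, 0.0, -0.0, 0.0316]
[-1, 0.0041, 0.0093, 0.0, 0.0, -0.0, 0.0316]
[ 0.26653747  1.8376023  -0.78463914]
```

```bash
python3 -m pendant '[[-1,0.0089,0.0039,0.0003,0.0009,0.001,0.0293],[-1,0.0082,0.0057,0,0,0,0.0316],[-1,0.0078,0.0063,0,0,0,0.0316],[-1,0.0074,0.0068,0,0,0,0.0316],[-1,0.0069,0.0073,0,0,0,0.0316],[-1,0.0064,0.0078,0,0,0,0.0316],[-1,0.0059,0.0082,0,0,0,0.0316],[-1,0.0053,0.0086,0,0,0,0.0316],[-1,0.0047,0.0089,0,0,0,0.0316],[-1,0.0041,0.0093,0,0,0,0.0316]]' 20
python3 -c "
from h import *
injig(); flip(np.linspace(2.65,3.1416,8)[1:]); print(ctrl.get_state()['force'])"
```

```text
time: 19.5
tcp_pos: [0.5394, 0.045, 0.0971]
orientation: [-0.418, 0.506, -0.494, 0.57]
force: [-0.1, 0.8, 1.0]
width: 0.004
jig mm [ -0.  -84.8  97.1] rot err [-0.     0.    -0.164]
[-1, 0.0026, 0.0065, 0.0, 0.0001, -0.0001, 0.0238]
[-1, 0.0023, 0.0071, -0.0, -0.0, -0.0, 0.0234]
[-1, 0.0019, 0.0072, -0.0, -0.0, -0.0, 0.0234]
[-1, 0.0015, 0.0073, 0.0, -0.0, -0.0, 0.0234]
[-1, 0.0011, 0.0074, 0.0, 0.0, 0.0, 0.0234]
[-1, 0.0008, 0.0075, -0.0, -0.0, -0.0, 0.0234]
[-1, 0.0004, 0.0075, -0.0, -0.0, 0.0, 0.0234]
[-0.11244753  0.79061956  0.96855897]
```

```bash
python3 -m pendant '[[-1,0.0026,0.0065,0,0,0,0.0238],[-1,0.0023,0.0071,0,0,0,0.0234],[-1,0.0019,0.0072,0,0,0,0.0234],[-1,0.0015,0.0073,0,0,0,0.0234],[-1,0.0011,0.0074,0,0,0,0.0234],[-1,0.0008,0.0072,0,0,0,0.0234],[-1,0.0004,0.0045,0,0,0,0.0234],[-1,0,0.002,0,0,0,0],[-1,0,0,0,0,0,0],[-1,0,0,0,0,0,0]]' 20
python3 -c "
from h import *
injig(); print(ctrl.get_state()['force'])"
```

```text
time: 20.75
tcp_pos: [0.5374, 0.0306, 0.05]
orientation: [-0.463, 0.464, -0.533, 0.534]
force: [0.2, 0.2, -0.8]
width: 0.003
jig mm [  0.  -99.4  50. ] rot err [-0.    -0.    -0.002]
[ 0.15194622  0.21094931 -0.83984495]
```

```bash
python3 -m pendant '[[-1,0,0.001,0,0,0,0],[-1,0,0.001,0,0,0,0],[-1,0,0.001,0,0,0,0],[-1,0,0,0,0,0,0],[-1,0,0,0,0,0,0],[-1,0,0,0,0,0,0],[-1,0,0,0,0,0,0],[-1,0,0,0,0,0,0],[-1,0,0,0,0,0,0],[-1,0,0,0,0,0,0]]' 20
python3 -c "
from h import *
injig(); print(ctrl.get_state()['force'])"
```

```text
time: 22.0
tcp_pos: [0.5376, 0.0305, 0.0481]
orientation: [-0.463, 0.464, -0.534, 0.534]
force: [-1.7, 0.3, 6.9]
width: 0.005
jig mm [  0.2 -99.4  48.1] rot err [-0.    -0.    -0.002]
[-1.7421409   0.31743644  6.89232228]
```

The leaf is flat: tip at z = 48.1 mm under 7 N. Next is a short extra press, then round to the latch knob's −y side.

```bash
python3 -m pendant '[[-1,0,0.001,0,0,0,0],[-1,0,0,0,0,0,0],[-1,0,-0.02,0,0,0,0],[-1,0,-0.025,0,0,0,0],[-1,0.013,0,-0.02,0,0,0],[-1,0.013,0,-0.02,0,0,0],[-1,0.013,0,-0.02,0,0,0],[-1,0,0,0,0,0,0],[-1,0,0,0,0,0,0],[-1,0,0,0,0,0,0]]' 20
python3 - <<'E'
from h import *
injig(); plan([(-60,-138,58,0,4),(-60,-128,58,0,1),(-48,-103,58,0,5)])
crop(grab_frame("scene"),270,180,100,80,7,"pics/s7.png")
E
```

```text
time: 23.25
tcp_pos: [0.4732, 0.0005, 0.0911]
orientation: [-0.463, 0.464, -0.533, 0.534]
force: [-0.5, -0.6, 0.9]
width: 0.008
jig mm [ -59.4 -138.1   91.1] rot err [ 0.    -0.    -0.002]
[-1, -0.0, 0.0083, -0.0002, -0.0, 0.0001, 0.0005]
[-1, -0.0, 0.0083, -0.0002, -0.0, 0.0001, 0.0005]
[-1, -0.0, 0.0083, -0.0002, -0.0, 0.0001, 0.0005]
[-1, -0.0, 0.0083, -0.0002, -0.0, 0.0001, 0.0005]
[-1, -0.01, -0.0, -0.0, 0.0, -0.0, -0.0]
[-1, -0.005, 0.0, 0.0024, -0.0, 0.0, 0.0]
[-1, -0.005, 0.0, 0.0024, -0.0, 0.0, 0.0]
[-1, -0.005, 0.0, 0.0024, -0.0, 0.0, 0.0]
[-1, -0.005, 0.0, 0.0024, -0.0, 0.0, 0.0]
[-1, -0.005, 0.0, 0.0024, -0.0, 0.0, 0.0]
```

View pics/s7.png

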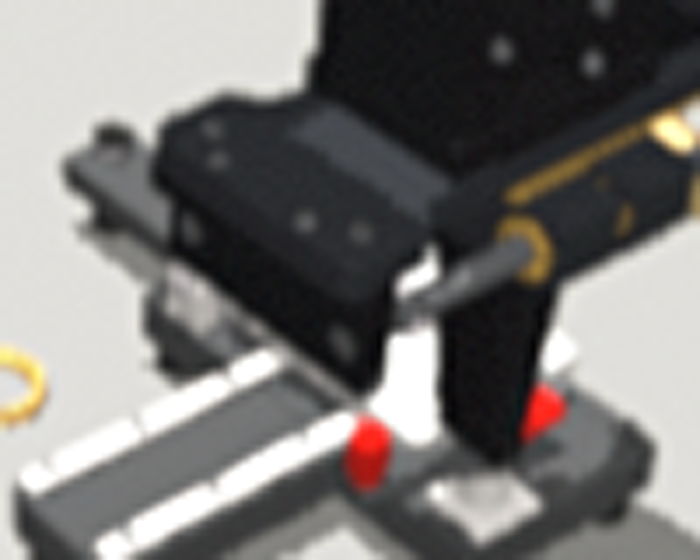

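The leaf is closed with its red tab at (545,410), and the knob at (370,455) is still open. I'll push the knob.

```bash
python3 -m pendant '[[-1,0,0.0083,0,0,0,0],[-1,0,0.0083,0,0,0,0],[-1,0,0.0083,0,0,0,0],[-1,0,0.0083,0,0,0,0],[-1,-0.01,0,0,0,0,0],[-1,-0.005,0,0.0024,0,0,0],[-1,-0.005,0,0.0024,0,0,0],[-1,-0.005,0,0.0024,0,0,0],[-1,-0.005,0,0.0024,0,0,0],[-1,-0.005,0,0.0024,0,0,0]]' 20
python3 -m pendant '[[-1,0,0,0,0,0,0],[-1,0.005,0,-0.004,0,0,0],[-1,0.006,0,-0.01,0,0,0],[-1,0,0,-0.014,0,0,0],[-1,0,0,-0.016,0,0,0],[-1,-0.012,0,0,0,0,0],[-1,-0.012,0,0,0,0,0],[-1,-0.011,0,0,0,0,0],[-1,0,0,0,0,0,0],[-1,0,0,0,0,0,0]]' 20
python3 - <<'E'
from h import *
injig(); plan([(-42,-78,58,0,9)])
f=grab_frame("top")
c=f["color"].astype(int); m=(c[:,:,0]>150)&(c[:,:,1]<70)&(c[:,:,2]<70); n,l,st,ce=cv2.connectedComponentsWithStats(m.astype(np.uint8))
for i in range(1,n):
    if st[i,4]>8: X=ray(f,*ce[i],.072); print(ce[i].round(1),st[i,4],(RJ.inv().apply(X-[jg[0],jg[1],0])*1e3).round(1))
E
```

```text
time: 24.55
tcp_pos: [0.4901, 0.0331, 0.058]
orientation: [-0.463, 0.464, -0.533, 0.535]
force: [1.9, -3.9, -1.2]
width: 0.007
time: 25.8
tcp_pos: [0.4492, 0.0633, 0.0576]
orientation: [-0.463, 0.464, -0.533, 0.534]
force: [0.0, 0.3, -0.5]
width: 0.006
jig mm [-92.  -79.3  57.6] rot err [-0.    -0.001 -0.002]
[-1, -0.0001, -0.0001, 0.0056, 0.0001, 0.0001, 0.0002]
[-1, -0.0001, -0.0001, 0.0056, 0.0001, 0.0001, 0.0002]
[-1, -0.0001, -0.0001, 0.0056, 0.0001, 0.0001, 0.0002]
[-1, -0.0001, -0.0001, 0.0056, 0.0001, 0.0001, 0.0002]
[-1, -0.0001, -0.0001, 0.0056, 0.0001, 0.0001, 0.0002]
[-1, -0.0001, -0.0001, 0.0056, 0.0001, 0.0001, 0.0002]
[-1, -0.0001, -0.0001, 0.0056, 0.0001, 0.0001, 0.0002]
[-1, -0.0001, -0.0, 0.0056, 0.0001, 0.0001, 0.0002]
[-1, -0.0001, -0.0, 0.0056, 0.0001, 0.0001, 0.0002]
[183.3 225.1] 15 [-180.5  279.4   72. ]
```

```bash
python3 -m pendant '[[-1,0,0,0.0056,0,0,0],[-1,0,0,0.0056,0,0,0],[-1,0,0,0.0056,0,0,0],[-1,0,0,0.0056,0,0,0],[-1,0,0,0.0056,0,0,0],[-1,0,0,0.0056,0,0,0],[-1,0,0,0.0056,0,0,0],[-1,0,0,0.0056,0,0,0],[-1,0,0,0.0056,0,0,0],[-1,0,0,0,0,0,0]]' 20
python3 -m pendant '[[-1,0,0,0.001,0,0,0],[-1,0,0,0.001,0,0,0],[-1,0,0,0.001,0,0,0],[-1,0,0,0.001,0,0,0],[-1,0,0,0.001,0,0,0],[-1,0,0,0,0,0,0],[-1,0,0,0,0,0,0],[-1,0,0,0,0,0,0],[-1,0,0,0,0,0,0],[-1,0,0,0,0,0,0]]' 20
python3 -c "
from h import *
injig()"
```

```text
time: 27.1
tcp_pos: [0.4999, 0.0557, 0.0579]
orientation: [-0.463, 0.464, -0.533, 0.535]
force: [0.3, -0.5, 0.6]
width: 0.004
time: 28.35
tcp_pos: [0.503, 0.0557, 0.0576]
orientation: [0.462, -0.465, 0.534, -0.534]
force: [-4.5, 2.2, 3.5]
width: 0.008
jig mm [-37.6 -79.4  57.6] rot err [-0.003 -0.    -0.002]
```

```bash
python3 -m pendant '[[-1,0,0,0.001,0,0,0],[-1,0,0,0.001,0,0,0],[-1,0,0,0,0,0,0],[-1,0,0,0,0,0,0],[-1,0,0,0,0,0,0],[-1,0,0,0,0,0,0],[-1,0,0,0,0,0,0],[-1,0,0,0,0,0,0],[-1,0,0,0,0,0,0],[-1,0,0,0,0,0,0]]' 20
python3 -c "
from h import *
injig()"
python3 -m pendant '[[-1,0,0,-0.006,0,0,0],[-1,0,0,-0.01,0,0,0],[-1,0,-0.01,-0.01,0,0,0],[-1,0,-0.03,-0.02,0,0,0],[-1,0,-0.05,-0.03,0,0,0],[-1,0,-0.05,-0.04,0,0,0],[-1,-0.05,-0.03,-0.04,0,0,0],[-1,-0.06,-0.02,-0.03,0,0,0],[-1,-0.06,0,0,0,0,0],[-1,-0.06,0,0,0,0,0]]' 20
python3 - <<'E'
from h import *
a=grab_frame("scene")["color"][172:260,262:362,::-1];b=grab_frame("top")["color"][146:234,250:350,::-1]
cv2.imwrite("pics/f.png",cv2.resize(np.hstack([a,b]),None,fx=4,fy=4,interpolation=cv2.INTER_CUBIC))
E
```

```text
time: 29.6
tcp_pos: [0.5034, 0.0557, 0.0574]
orientation: [0.461, -0.466, 0.535, -0.532]
force: [-9.4, 2.0, 8.2]
width: 0.004
jig mm [-37.3 -79.3  57.4] rot err [-0.007 -0.    -0.002]
time: 30.85
tcp_pos: [0.3608, 0.298, 0.2423]
orientation: [-0.465, 0.463, -0.533, 0.535]
force: [1.8, -0.2, 0.7]
width: 0.001
```

View pics/f.png

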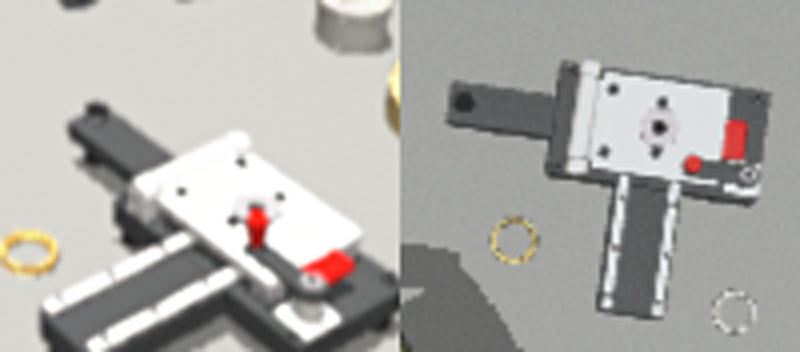

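The final picture shows the leaf flat, the latch arm across it with its knob at (693,165) in the top half, and the spare rings in place. I'll check the knob position by numbers before handing in.

```bash
python3 - <<'E'
from h import *
f=grab_frame("top")
c=f["color"].astype(int); m=(c[:,:,0]>140)&(c[:,:,1]<90)&(c[:,:,2]<90); n,l,st,ce=cv2.connectedComponentsWithStats(m.astype(np.uint8))
for i in range(1,n):
    if st[i,4]>5 and 250<ce[i][0]<350:
        for z in (.072,.048): X=ray(f,*ce[i],z); print(ce[i].round(1),z,(RJ.inv().apply(X-[jg[0],jg[1],0])*1e3).round(1))
X=ray(f,250+(748-400+.5)/4-.5,146+175.5/4-.5,.064); print("pivot",(RJ.inv().apply(X-[jg[0],jg[1],0])*1e3).round(1))
E
```

```text
[333.5 180.6] 0.072 [  -4.5 -103.2   72. ]
[333.5 180.6] 0.048 [  -0.8 -106.5   48. ]
[322.8 186.8] 0.072 [-25.5 -76.7  72. ]
[322.8 186.8] 0.048 [-22.1 -79.5  48. ]
pivot [ -26.  -115.7   64. ]
```

```bash
python3 -c "
from station import ctrl
print(ctrl.finish_job(), ctrl.get_state()['time'])"
```

```text
the job is handed in; nothing more can be done
the job is handed in; nothing more can be done
```

The jig is loaded and the job handed in at about 31 s of robot time, with the arm clear of everything; the hand-in gives no verdict.

- **Ring:** I pushed it along the channel until it stopped against the V nest at about 5 N. A picture before the leaf came over showed it seated there.
- **Leaf:** I flipped it with the tilted fingertip under the tab, then pressed it down. The fingertip stopped at 48.1 mm under 7 N, which matches the 48 mm closed height.
- **Latch:** After the leaf was down I swung it over until it stalled against its stop at about 10 N. The last top image puts the knob at (-25.5, -76.7) mm against a nominal (-24, -76), which is about 1.57 rad.
- **Other things:** The last pictures show both spare rings in place. The scissors, tweezers, marker and pen were outside those crops. I did not check them at the end, but the arm never went near them.

**What disagreed:**
- My first reach under the tab was too high, because the leaf lay lower than the images suggested. The fingertip touched the tab's end face at about 26 N and pushed the leaf down slightly, so I backed off and went in lower.
- The fingertips were also thinner than I assumed, so the ring's final position was found by contact force instead.

I viewed 12 pictures, which is the limit, instead of the planned 8.

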